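# Hang the washed board's basket on the drain arm

## Robot

A 7-joint arm with a two-finger parallel gripper is mounted at the origin on the work surface. World frame = base frame: x ahead of the robot, y to its left, z up, the work surface at z = 0. Lengths are in m, angles in rad, forces in N, time in s.
With the tool pointing down it reaches from about 0.425 to 0.925 m from the base axis. Payload 6.8 kg.
Tool frame: the origin (TCP) lies on the centre line of the jaws, within the pads' length; the fingertips stand 8 mm ahead of it and the grasp point (between the pads) lies 11 mm behind it (bot.tips_ahead is the distance from the TCP to the fingertips, in m); z points along the fingers, y is the line along which they close (so a half turn about z gives the same grasp; the last joint's range is limited). The gripper opens to 85 mm and grips with 20 to 120 N. Pads are 22 mm wide; open, the fingers measure 114 mm over their backs; the gripper's body (76 mm by 85 mm) begins 54 mm behind the grasp point. The pads swing forward as they close: fully open they stand 13 mm farther back than shut.
Start: joints at [-1.231, 0.477, 0.022, 1.555, -0.011, 1.109, -0.083], TCP at [0.292, 0.608, 0.204] pointing down, gripper open.
Joint ranges: [-2.96, 2.96], [-0.34, 2.1], [-1.41, 1.46], [0.24, 2.44], [-1.37, 4.51], [0.17, 1.92], [-2.96, 2.96]. Speed limits (rad/s): [2.39, 2.39, 3.14, 3.14, 3.14, 3.14, 3.14].

## Interface

Orientations are given as a unit quaternion [w, x, y, z].
In Python, from station import bot gives the robot as it stands.
- The arm moves only by the tool send_rows, never from a script. Its argument "deltas" is text: rows parted by semicolons, each of 4 numbers parted by spaces: the shift along the tool's x, y, z in m, then the turn about the tool's z in degrees. In form: x y z spin; .... A call has 1 to 5 rows; each row is the pose to reach, as a shift and turn from the pose commanded when the call began, along the tool's axes at that moment; what a row does not reach only later rows make up. A row lasts 1/10 s, in which the tool goes at most 50 mm and 8.59 degrees, less where a joint would pass 70% of its speed; a pose out of reach is approached as far as the arm can. A call with a gripper value outside its range is refused whole. "claw" is the opening, from 0 (shut) to 1 (fully open), set as the call begins (left out, the last holds). The fingers move at their own pace and stop on an object; "force" is the grip in N (left out, the last holds). Time passes only in rows, so rows that repeat a pose let the fingers close. It gives the time, the measured TCP pose, the force, the opening and the grip force at its end, in the units of the state.
- bot.get_obs(): the state, without advancing time (a new reading comes with each control period).
- bot.read_camera(name): name is "scene" or "top" or "wrist"; returns a dict with "img" (420x560x3 uint8, red, green, blue), "depth" (420x560 float32, m along the optical axis (not along the pixel's ray), 0 where there is no reading), "fx", "fy", "cx", "cy" (pixels), "dist_coeffs" ([k1, k2, p1, p2, k3] as OpenCV has them; the pictures are not rectified), "camera_from_world" (4x4, takes a point from world to camera coordinates). Camera axes: x right, y up, looking along -z (the intrinsics and any distortion apply to the point x, -y, -z); pixel columns grow to the right and rows downward; lengths in m; the calibration is good to about 2 mm. A picture is of the moment at which its call begins.
- bot.hand_in(): hands the job in; it is judged then, once.
Trained networks look in a picture, given as the dict that the camera call returned (one of the last four; its "shot" number tells which), for a name from the list of things; names that differ only in an ending like _2 or _b are one class to them, and where a whole thing is asked for, a point or a joint stands for the part that bears it (a point fixed in the world has none). Each returns a list of dicts, best first, with "confidence" (0 to 1); they miss things now and then, are a little off and sometimes report something else, mostly with a low value. They report only what shows in the picture. A call takes as long as a camera call. They do not tell look-alikes from the thing itself.
- bot.masks_of(picture, query): "mask" (420x560 bool, what is visible of it).
- bot.landmark_of(picture, query): "xyz" ([x, y, z] in m, in world coordinates, good to about 4 mm: a listed point, or the origin of a listed thing).
The state is a dict: "t": time; "q": joint angles; "joint_vel": joint speeds; "joint_torque": joint torques, N m; "eef_pos": TCP position; "tool_rot": TCP orientation; "contact_force": force on the tool from outside, world axes, zero at the start; "torque": the same for the moment, N m; "gripper_width": opening from 0.0 (shut) to 1.0 (fully open); "grasp_force": force on a finger pad.
Only numpy, scipy, OpenCV 4.12 (cv2) and the standard library are available. Lean on these libraries where they do the work, as an engineer would, in place of code of your own. Each camera call takes 0.05 s, during which the arm holds its last target. There are 200 camera calls.

## Task

Pick up the wire basket that holds the circuit board and hang it by its bail in the hook of the spring-balanced drain arm. Lower it gently so that the arm sinks with it, and let go only once the arm carries the weight and has come to rest, so that it neither drops nor bounces; leave the basket hanging freely and upright above the tray. Leave the empty basket where it stands.

Things in the scene. Friction and masses are not known exactly. Their poses are not given: they have to be found in the camera images.
- board_basket: Loose open steel-wire basket with a green circuit board lying in it, 0.31 to 0.39 kg. Body 80 (x) x 110 (y) x 40 mm high. A rigid bail rises from the middles of the two sides at y = -53 and +53 mm and crosses above the basket along y; the window between bail bar and rim is 75 mm high, 96 mm wide, open to +x and -x. Both ends alike. Origin: centre of its underside, z up.
- board_basket_bail (a point): Middle of the board basket's bail bar (10 mm round steel, along the basket's y), on its centre line, 120 mm above the underside. Axes as the basket.
- board_basket_grip (a point): Point to grip: centre of the square black stem, 16 x 16 mm, sides along the basket's x and y, that stands up on the middle of the bail bar. The point is 42 mm above the bar's centre line (162 mm above the underside); the stem ends 18 mm higher. Axes as the basket.
- empty_basket: Bystander: a loose basket of the same form and size, with bail and stem, but empty. Origin: centre of its underside. To be left standing.
- hook_seat (a point): Where the hung bail bar's middle comes to lie, in the hook at the drain arm's free end; 209 mm above the bench unloaded. The hook is a dark steel V trough along y, 40 mm wide, flat bottom 5 mm below this point, flank tops 16 mm above it and 17 mm in front and behind: a bar lowered within 10 mm of the middle slides in. Axes turn with the arm: x level while unloaded, +x towards the post; z up.
- drain_stand: Fixed stand of the drain arm: drip tray 150 (x) x 170 (y) mm, 24 mm high, about under the hook, and at its +x side the aluminium post (240 mm from the origin) with the arm's pivot. The arm is 16 mm wide, its underside at most 22 mm below the hook's bottom. The hook's -x end is free: bring the bail in from there, bar above the flanks, basket below the arm. Origin: under the hook, z up.
- drain_arm: Spring-balanced arm, origin 33 mm below the hook seat, axes as hook_seat. Unloaded it rests at its top stop; under load it swings down about its pivot 240 mm away (+x), carrying the hook down. It begins to sink at about 1 N; each further 1 N sinks the hook about 19 mm (at most 115). Under the board basket alone the hook settles 42 to 58 mm lower; damped, it calms down in about 0.5 s.
There are look-alikes about, which are no part of the job. Leave any turquoise look-alike of the board_basket alone.

How it is judged:
By the outcome, as a careful person would: the job done as asked, in the order asked, and still so for the second after the job is handed in, with the robot touching nothing.
It also fails if it takes over 51 s, if anything falls off the work surface, if the arm or the gripper's body presses on something with over 40 N, if the wrist force passes 120 N, or if a joint passes its speed limit or range.

## Working session

There is one attempt and no reset: what is moved stays moved. The work goes in short steps, Python scripts to look and compute and a tool call to move; the robot and the scene stay as the last step left them, time stands still between calls to the robot, and variables do not carry over. Pictures are saved under pics/ and viewed, at most 10 in all, crops included, and the job is handed in when it is done.

Besides the shell and the picture viewer there is one more tool, called after "Request:" as name(argument=value, ...) on one line, values as JSON. send_rows: Moves the arm, as the interface text tells. Its arguments: {"type":"object","properties":{"deltas":{"type":"string"},"claw":{"type":"number"},"force":{"type":"number"}},"required":["deltas"]}

```bash
mkdir -p pics; cat > h.py <<'E'
from station import bot
import numpy as np, cv2
def save(p,n): cv2.imwrite(f'pics/{n}.png',p['img'][:,:,::-1])
def proj(p,X):
    c=p['camera_from_world']@np.append(X,1); c=c[:3]*[1,-1,-1]
    K=np.array([[p['fx'],0,p['cx']],[0,p['fy'],p['cy']],[0,0,1.]])
    return cv2.projectPoints(c.reshape(1,3),np.zeros(3),np.zeros(3),K,np.array(p['dist_coeffs'],float))[0].ravel()
def cloud(p,mask):
    v,u=np.nonzero(mask&(p['depth']>0)); d=p['depth'][v,u]
    K=np.array([[p['fx'],0,p['cx']],[0,p['fy'],p['cy']],[0,0,1.]])
    n=cv2.undistortPoints(np.stack([u,v],1).astype(float).reshape(-1,1,2),K,np.array(p['dist_coeffs'],float)).reshape(-1,2)
    c=np.c_[n[:,0]*d,-n[:,1]*d,-d,np.ones(len(d))]
    return (c@np.linalg.inv(p['camera_from_world']).T)[:,:3]
E
python3 - <<'E'
from h import *
np.set_printoptions(precision=4,suppress=True)
o=bot.get_obs(); print(o['t'],o['eef_pos'],o['tool_rot'])
for c in ['scene','top']:
    p=bot.read_camera(c); save(p,c+'0')
    for q in ['board_basket','board_basket_bail','board_basket_grip','empty_basket','hook_seat','drain_stand','drain_arm']:
        for r in bot.landmark_of(p,q): print(c,q,round(r['confidence'],2),np.array(r['xyz']),proj(p,r['xyz']).round())
E
```

```text
0.0 [0.2919 0.6079 0.2026] [-0.0001  0.222   0.9751 -0.0009]
scene board_basket 0.72 [ 0.6497  0.3002 -0.001 ] [393. 290.]
scene board_basket 0.61 [ 0.4909  0.2691 -0.0037] [377. 232.]
scene board_basket 0.51 [ 0.5546 -0.0307  0.1752] [253. 193.]
scene board_basket_bail 0.96 [0.4907 0.2724 0.1192] [390. 201.]
scene board_basket_bail 0.82 [0.6519 0.3009 0.1161] [407. 264.]
scene board_basket_grip 0.64 [0.4923 0.2747 0.1635] [395. 189.]
scene empty_basket 0.94 [ 0.5095 -0.2919  0.002 ] [155. 214.]
scene hook_seat 0.97 [ 0.5573 -0.0349  0.2104] [251. 183.]
scene drain_stand 0.94 [ 0.5538 -0.0335 -0.0065] [253. 241.]
scene drain_arm 0.58 [ 0.555  -0.032   0.1734] [252. 194.]
top board_basket 0.66 [ 0.6495  0.3033 -0.0023] [189. 186.]
top board_basket 0.6 [0.4912 0.276  0.0024] [197. 238.]
top board_basket_bail 0.87 [0.6492 0.304  0.1216] [178. 179.]
top board_basket_bail 0.61 [0.4922 0.2725 0.1187] [189. 235.]
top board_basket_bail 0.48 [ 0.5591 -0.0324  0.2101] [301. 205.]
top board_basket_grip 0.66 [0.4913 0.2703 0.162 ] [186. 235.]
top board_basket_grip 0.59 [0.6476 0.3026 0.1653] [175. 176.]
top empty_basket 0.9 [ 0.5092 -0.2905  0.0032] [384. 230.]
top empty_basket 0.56 [ 0.5556 -0.0287  0.0004] [297. 216.]
top hook_seat 0.64 [ 0.5602 -0.032   0.21  ] [301. 205.]
top drain_stand 0.69 [ 0.5547 -0.0327  0.0036] [299. 216.]
top drain_arm 0.73 [ 0.5556 -0.0346  0.1777] [301. 208.]
top drain_arm 0.24 [ 0.5594 -0.0318  0.2092] [301. 205.]
```

View pics/scene0.png

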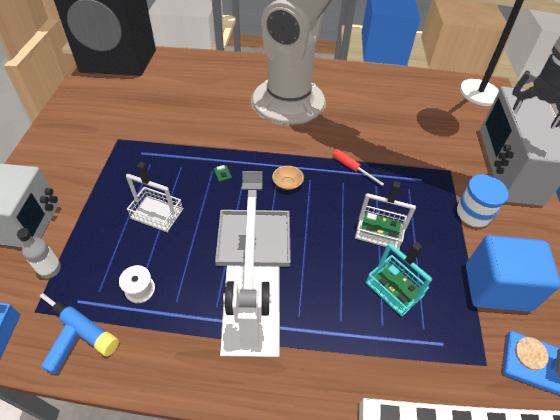

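View pics/top0.png

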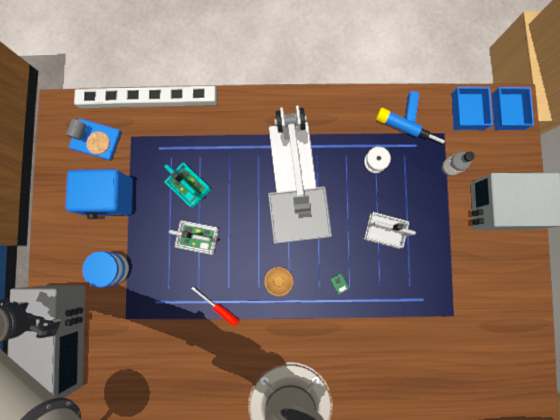

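The scene picture shows the white board basket at about (383,235), the turquoise look-alike at (400,282), the empty one at (155,212), and the hook at (252,180). Next I need the yaws.

```bash
python3 - <<'E'
from h import *
np.set_printoptions(precision=4,suppress=True)
def ang(P): 
    P=P[:,:2]-P[:,:2].mean(0); w,V=np.linalg.eigh(P.T@P); return np.degrees(np.arctan2(V[1,1],V[0,1]))%180
for c in ['top','scene']:
    p=bot.read_camera(c); C=cloud(p,np.ones((420,560),bool))
    near=lambda x,y,r:np.hypot(C[:,0]-x,C[:,1]-y)<r
    b=C[near(.491,.272,.07)]
    bar=b[(b[:,2]>.112)&(b[:,2]<.13)]; st=b[(b[:,2]>.14)&(b[:,2]<.19)]; lo=b[(b[:,2]>.008)&(b[:,2]<.05)]
    print(c,'bar',len(bar),ang(bar),bar.mean(0),'stem',len(st),st.mean(0),st[:,2].max())
    print(' body',len(lo),cv2.minAreaRect(lo[:,:2].astype(np.float32)))
    t=C[near(.56,-.03,.13)&(C[:,2]>.015)&(C[:,2]<.03)]; print(' tray',cv2.minAreaRect(t[:,:2].astype(np.float32)))
    a=C[(C[:,0]>.52)&(C[:,0]<.85)&(abs(C[:,1]+.03)<.07)&(C[:,2]>.15)&(C[:,2]<.26)]
    print(' arm',len(a),ang(a)); 
    for x in np.arange(.52,.82,.02):
        s=a[(a[:,0]>=x)&(a[:,0]<x+.02)]
        if len(s): print('  ',round(x,2),len(s),s[:,1].min(),s[:,1].max(),np.median(s[:,1]),s[:,2].min(),s[:,2].max())
E
```

```text
top bar 111 78.01209373585195 [0.4918 0.2681 0.125 ] stem 58 [0.4921 0.2676 0.1731] 0.18523385399555425
 body 729 ((0.48623377084732056, 0.27278974652290344), (0.11212138086557388, 0.11303399503231049), 73.80094909667969)
 tray ((0.5576096177101135, -0.033647388219833374), (0.15035443007946014, 0.170217365026474), 6.203816890716553)
 arm 1251 6.129071725215567
   0.52 4 -0.024458862711902885 -0.016950043419393275 -0.020669105754137607 0.22483912233664993 0.2268951497134586
   0.54 111 -0.05448149631931124 -0.014839662708764433 -0.03296392066360245 0.19158652401889142 0.23084671458804285
   0.56 141 -0.051036730948646844 -0.012465497735892884 -0.03265454287161369 0.20169352335286495 0.22649491241244646
   0.58 54 -0.05040071260226661 -0.017584114846375863 -0.03108373550962547 0.192580174751098 0.22846053393215993
   0.6 47 -0.03641043482840581 -0.020885977603117195 -0.026236293199304633 0.197640126297576 0.20692384457481916
   0.62 51 -0.03412838905295515 -0.018584215469810154 -0.02631959216558927 0.18900199083739255 0.20573892825317897
   0.64 45 -0.0320019011413421 -0.01638275269596
[... 2370 characters left out ...]
5967325
   0.7 90 -0.02435962419126099 -0.007389979130126609 -0.015425827270416574 0.17895337421609825 0.1946314126434009
   0.72 87 -0.022661700837143472 -0.006282826266436031 -0.014358738448232392 0.18581674214695487 0.19207687862422695
   0.74 97 -0.02027076970526201 -0.0033591701018593906 -0.011579260297647928 0.18349295252535747 0.1911688797175074
   0.76 171 -0.04436251915545027 0.029613402046138652 -0.007415156037181639 0.17128062333237093 0.20389915189674712
   0.78 427 -0.048030312524358645 0.03535455505440868 -0.004712266491184128 0.15000914874025495 0.20810348623067043
   0.8 711 -0.04650621524257528 0.03287356831189192 -0.003470327997486339 0.15000340153344105 0.20701602358857285
```

Request:
send_rows(deltas="0 0 -0.04 0; -0.04 -0.027 -0.04 -3; -0.08 -0.053 -0.04 -7; -0.12 -0.08 -0.04 -11; -0.16 -0.107 -0.04 -13.9", claw=1, force=60)

```text
t: 1.4
eef_pos: [0.391, 0.441, 0.2438]
tool_rot: [0.0, 0.101, 0.995, 0.0]
contact_force: [0.6, 0.6, 0.9]
gripper_width: 0.997
grasp_force: 0.0
```

Request:
send_rows(deltas="-0.027 -0.029 0 0; -0.06 -0.065 0 0; -0.1 -0.109 0 0; -0.134 -0.146 0 0; -0.134 -0.146 0 0")

```text
t: 1.9
eef_pos: [0.4952, 0.2654, 0.244]
tool_rot: [0.001, 0.107, 0.994, -0.001]
contact_force: [-0.7, -0.3, -0.8]
gripper_width: 1.0
grasp_force: 0.0
```

```bash
python3 - <<'E'
from h import *
np.set_printoptions(precision=4,suppress=True)
o=bot.get_obs(); print(o['t'],o['eef_pos'],o['tool_rot'],o['q'])
p=bot.read_camera('wrist'); save(p,'w1')
for q in ['board_basket_bail','board_basket_grip']:
    for r in bot.landmark_of(p,q): print(q,round(r['confidence'],2),np.array(r['xyz']),proj(p,r['xyz']).round())
C=cloud(p,np.ones((420,560),bool))
s=C[(np.hypot(C[:,0]-.492,C[:,1]-.271)<.025)&(C[:,2]>.135)&(C[:,2]<.19)]; t=s[s[:,2]>.172]
print(len(s),len(t)); print(cv2.minAreaRect(t[:,:2].astype(np.float32)),t[:,2].max())
E
```

```text
1.9 [0.4952 0.2654 0.244 ] [ 0.0011  0.1073  0.9942 -0.0011] [-0.712   0.2522  0.1296  1.7909 -0.0327  1.1004  0.7841]
board_basket_bail 0.9 [0.6458 0.3012 0.1229] [354. 340.]
board_basket_bail 0.56 [0.4887 0.2723 0.1205] [286. 179.]
board_basket_grip 0.93 [0.6509 0.2984 0.162 ] [360. 375.]
board_basket_grip 0.7 [0.4885 0.2726 0.1588] [288. 190.]
867 621
((0.49180421233177185, 0.27163994312286377), (0.015649670735001564, 0.016472676768898964), 78.15380859375) 0.18148308634597377
```

View pics/w1.png

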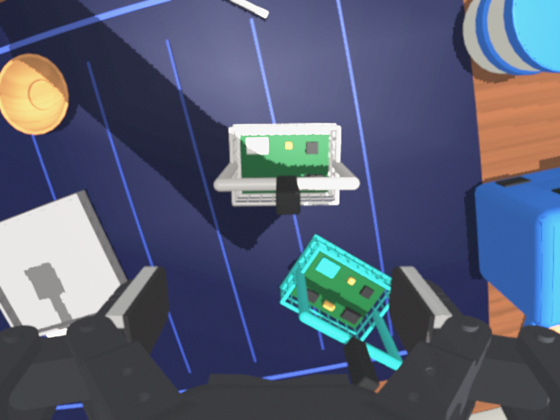

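The wrist view shows the white board basket with its stem at (288,195) and the turquoise one at (340,300), well aside. The measured stem is at (0.492,0.272).

Request:
send_rows(deltas="0.0046 0.0053 0.02 -0.4; 0.0046 0.0053 0.05 -0.4; 0.0046 0.0053 0.075 -0.4; 0.0046 0.0053 0.089 -0.4; 0.0046 0.0053 0.089 -0.4")

```text
t: 2.55
eef_pos: [0.4861, 0.2796, 0.1527]
tool_rot: [-0.002, 0.098, 0.995, -0.001]
contact_force: [-0.0, -0.3, 1.0]
gripper_width: 1.002
grasp_force: 0.0
```

Request:
send_rows(deltas="0 0 0 0; 0 0 0 0; 0 0 0 0; 0 0 0 0; 0 0 0 0", claw=0)

```text
t: 3.05
eef_pos: [0.4884, 0.2787, 0.1551]
tool_rot: [0.0, 0.099, 0.995, 0.0]
contact_force: [-0.2, -0.2, -0.4]
gripper_width: 0.139
grasp_force: 0.0
```

Request:
send_rows(deltas="0 0 0 0; 0 0 0 0; 0 0 0 0; 0 0 0 0")

```text
t: 3.45
eef_pos: [0.4881, 0.2786, 0.1546]
tool_rot: [-0.0, 0.099, 0.995, -0.0]
contact_force: [0.1, 0.0, -0.5]
gripper_width: -0.005
grasp_force: 0.0
```

```bash
python3 - <<'E'
from h import *
np.set_printoptions(precision=4,suppress=True)
o=bot.get_obs(); print(o['t'],o['eef_pos'],o['tool_rot'],o['gripper_width'],o['grasp_force'])
p=bot.read_camera('scene'); save(p,'s2'); print(proj(p,o['eef_pos']))
w=bot.read_camera('wrist')
a=cv2.resize(p['img'][130:330,300:500],(400,400),interpolation=cv2.INTER_CUBIC); b=cv2.resize(w['img'],(400,300))
b=np.vstack([b,np.zeros((100,400,3),np.uint8)])
cv2.imwrite('pics/c2.png',np.hstack([a,b])[:,:,::-1])
for q in ['board_basket_bail','board_basket_grip']:
    for r in bot.landmark_of(p,q): print(q,round(r['confidence'],2),np.array(r['xyz']),proj(p,r['xyz']).round())
E
```

```text
3.45 [0.4881 0.2786 0.1546] [-0.0001  0.0989  0.9951 -0.    ] -0.005158282420934226 0.0
[395.9559 190.6754]
board_basket_bail 0.8 [0.6524 0.303  0.1123] [408. 265.]
board_basket_bail 0.7 [0.4868 0.2742 0.1204] [390. 200.]
board_basket_grip 0.74 [0.4948 0.2738 0.1653] [395. 190.]
board_basket_grip 0.58 [0.6517 0.3024 0.1619] [414. 252.]
```

View pics/c2.png

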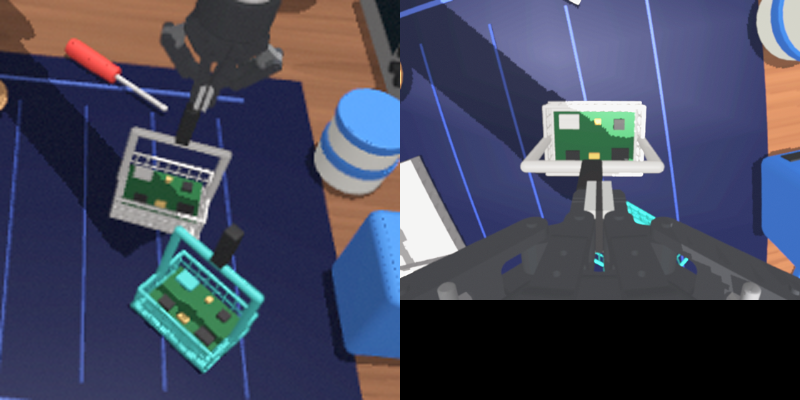

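The crop shows the shut fingertips at about (200,105), just beside or above the stem at (185,120), so the stem was missed. I'll use depth to find which way.

```bash
python3 - <<'E'
from h import *
np.set_printoptions(precision=4,suppress=True)
for c in ['wrist','scene','top']:
    p=bot.read_camera(c); C=cloud(p,np.ones((420,560),bool))
    s=C[np.hypot(C[:,0]-.49,C[:,1]-.274)<.035]
    print(c)
    for z in np.arange(.13,.25,.01):
        t=s[(s[:,2]>=z)&(s[:,2]<z+.01)]
        if len(t): print('  %.2f'%z,len(t),t.min(0)[:2],t.max(0)[:2],np.median(t,0)[:2])
    if c=='wrist':
        w=p
    if c!='top': 
        u,v=proj(p,[.49,.274,.165]).round().astype(int); r=45
        im=p['img'][max(v-r-10,0):v+r-10,u-r:u+r]; cv2.imwrite(f'pics/z_{c}.png',cv2.resize(im,(400,400),interpolation=cv2.INTER_NEAREST)[:,:,::-1])
a=cv2.imread('pics/z_wrist.png');b=cv2.imread('pics/z_scene.png');cv2.imwrite('pics/z.png',np.hstack([a,b]))
E
```

```text
wrist
  0.13 177 [0.4826 0.2648] [0.4876 0.2805] [0.4841 0.2732]
  0.14 206 [0.4825 0.2649] [0.4875 0.2805] [0.4841 0.2734]
  0.15 248 [0.4824 0.2649] [0.4873 0.2804] [0.484  0.2731]
  0.16 244 [0.4824 0.265 ] [0.4871 0.2803] [0.4839 0.2725]
  0.17 144 [0.4823 0.2648] [0.4846 0.2714] [0.4833 0.2683]
  0.18 224 [0.4768 0.2666] [0.4846 0.2907] [0.4787 0.2797]
  0.19 777 [0.4766 0.2657] [0.4855 0.2925] [0.4796 0.2801]
  0.20 995 [0.4766 0.2657] [0.4855 0.2925] [0.4796 0.2797]
  0.21 1317 [0.4762 0.2656] [0.5005 0.2924] [0.4797 0.2783]
  0.22 2320 [0.4708 0.2485] [0.5011 0.3082] [0.4787 0.2776]
  0.23 7284 [0.4696 0.239 ] [0.5031 0.3083] [0.4805 0.2738]
  0.24 3687 [0.4686 0.2391] [0.5034 0.3089] [0.4751 0.2552]
scene
  0.13 29 [0.4874 0.2637] [0.5005 0.2798] [0.4975 0.2715]
  0.14 23 [0.4865 0.2638] [0.501  0.2781] [0.4973 0.2703]
  0.15 26 [0.4851 0.2636] [0.5014 0.2794] [0.4976 0.2695]
  0.16 25 [0.4904 0.2637] [0.5    0.2789] [0.4972 0.2714]
  0.17 35 [0.4824 0.2642] [0.5007 0.28  ] [0.4966 0.2702]
  0.18 28 [0.4853 0.2654] [0.4996 0.287 ] [0.4958 0.274 ]
  0.19 45 [0.4808 0.2655] [0.5005 0.2925] [0.4965 0.2757]
  0.20 45 [0.479  0.2651] [0.5001 0.2923] [0.4959 0.2775]
  0.21 46 [0.4771 0.2643] [0.5022 0.2918] [0.4965 0.2784]
  0.22 65 [0.4804 0.2497] [0.5039 0.301 ] [0.4968 0.2803]
  0.23 158 [0.4727 0.2417] [0.5061 0.3084] [0.4948 0.2735]
  0.24 83 [0.4696 0.2394] [0.5088 0.3085] [0.4922 0.2608]
top
  0.23 3 [0.4732 0.2488] [0.4978 0.2564] [0.4977 0.2509]
  0.24 1 [0.4724 0.2503] [0.4724 0.2503] [0.4724 0.2503]
```

View pics/z.png

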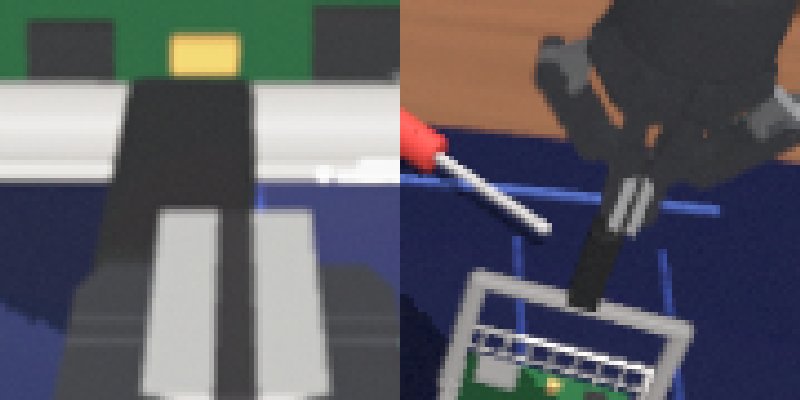

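The fingers shut just above the stem: the tips are seen at z≈0.18 although the TCP reads 0.155. I'll check that offset.

```bash
python3 - <<'E'
from h import *
np.set_printoptions(precision=4,suppress=True)
print('tips_ahead',bot.tips_ahead)
o=bot.get_obs(); print(o['eef_pos'],o['tool_rot'],o['contact_force'])
for c in ['wrist','scene']:
    p=bot.read_camera(c); C=cloud(p,np.ones((420,560),bool))
    s=C[(abs(C[:,0]-.49)<.025)&(C[:,1]>.2825)&(C[:,1]<.30)&(C[:,2]>.14)]; print(c,np.percentile(s[:,2],[0,1,3,10]))
    if c=='wrist': 
        T=np.linalg.inv(p['camera_from_world']); print('cam pos',T[:3,3],'axis',-T[:3,2])
E
```

```text
tips_ahead 0.008
[0.4882 0.2786 0.1546] [-0.      0.099   0.9951  0.    ] [-0.3642 -0.3984 -0.0066]
wrist [0.1847 0.1909 0.1971 0.2174]
cam pos [0.4218 0.2912 0.3242] axis [ 0.2661 -0.0532 -0.9625]
scene [0.1863 0.194  0.201  0.2296]
```

Both cameras put the fingertips about 38 mm higher than the TCP reading implies, while x and y agree. I'll trust the cameras: open, undo the lateral correction (it double-counted the lag), and go about 38 mm lower, watching the force.

Request:
send_rows(deltas="-0.002 -0.003 0 0.4; -0.0049 -0.0062 0 0.4; -0.0049 -0.0062 0 0.4; -0.0049 -0.0062 0 0.4; -0.0049 -0.0062 0 0.4", claw=1)

```text
t: 4.4
eef_pos: [0.4917, 0.2717, 0.1546]
tool_rot: [-0.0, 0.102, 0.995, 0.0]
contact_force: [-0.0, 0.6, -0.5]
gripper_width: 0.844
grasp_force: 0.0
```

Request:
send_rows(deltas="0 0 0 0; 0 0 0 0; 0 0 0.008 0; 0 0 0.016 0; 0 0 0.02 0")

```text
t: 4.9
eef_pos: [0.4911, 0.2711, 0.1332]
tool_rot: [-0.001, 0.102, 0.995, -0.001]
contact_force: [0.0, 0.8, -0.9]
gripper_width: 1.003
grasp_force: 0.0
```

```bash
python3 - <<'E'
from h import *
np.set_printoptions(precision=4,suppress=True)
o=bot.get_obs(); print(o['eef_pos'],o['tool_rot'],o['contact_force'],o['gripper_width'])
for c in ['wrist','scene']:
    p=bot.read_camera(c); C=cloud(p,np.ones((420,560),bool))
    l=np.array([C[:,0]-.4918,C[:,1]-.2716]); th=np.radians(78.2); ly=l[0]*np.cos(th)+l[1]*np.sin(th); lx=l[0]*np.sin(th)-l[1]*np.cos(th)
    for sg in (1,-1):
        s=C[(abs(lx)<.02)&(sg*ly>.015)&(sg*ly<.065)&(C[:,2]>.132)]; k=s[:,2]<s[:,2].min()+.02
        print(c,sg,np.percentile(s[:,2],[0,1,3,10]), np.median(s[k],0))
    if c=='wrist': save(p,'w3')
    t=C[(abs(lx)<.02)&(abs(ly)<.013)&(C[:,2]>.17)&(C[:,2]<.19)]; print(cv2.minAreaRect(t[:,:2].astype(np.float32)))
E
```

```text
[0.4911 0.2711 0.1332] [-0.0007  0.1024  0.9947 -0.0006] [ 0.0054  0.7844 -0.8737] 1.00344498924768
wrist 1 [0.1728 0.1774 0.1822 0.1949] [0.4962 0.3134 0.1849]
wrist -1 [0.1731 0.1777 0.1825 0.1947] [0.4772 0.2281 0.1852]
((0.4914395809173584, 0.27153781056404114), (0.016111785545945168, 0.016433153301477432), 78.04642486572266)
scene 1 [0.1737 0.1845 0.1979 0.228 ] [0.5084 0.3146 0.1865]
scene -1 [0.1772 0.1906 0.2153 0.2407] [0.489 0.223 0.188]
((0.49059203267097473, 0.2727138102054596), (0.016385314986109734, 0.018578797578811646), 80.41120147705078)
```

Request:
send_rows(deltas="0 0 0.008 0; 0 0 0.014 0; 0 0 0.018 0; 0 0 0.018 0; 0 0 0.018 0")

```text
t: 5.5
eef_pos: [0.4918, 0.2716, 0.1166]
tool_rot: [-0.0, 0.102, 0.995, -0.0]
contact_force: [0.2, -0.0, -0.6]
gripper_width: 1.005
grasp_force: 0.0
```

Request:
send_rows(deltas="0 0 0 0; 0 0 0 0; 0 0 0 0; 0 0 0 0; 0 0 0 0", claw=0)

```text
t: 6.0
eef_pos: [0.4919, 0.2719, 0.1168]
tool_rot: [0.0, 0.102, 0.995, 0.0]
contact_force: [0.9, 0.7, -1.8]
gripper_width: 0.18
grasp_force: 58.4
```

Request:
send_rows(deltas="0 0 0 0; 0 0 0 0; 0 0 0 0; 0 0 0 0")

```text
t: 6.4
eef_pos: [0.492, 0.2719, 0.1167]
tool_rot: [0.0, 0.102, 0.995, 0.0]
contact_force: [1.5, 1.1, 1.2]
gripper_width: 0.174
grasp_force: 58.9
```

Request:
send_rows(deltas="0 0 -0.01 0; 0 0 -0.03 0; 0 0 -0.055 0; 0 0 -0.085 0; 0 0 -0.11 0")

```text
t: 6.9
eef_pos: [0.4913, 0.2709, 0.228]
tool_rot: [-0.0, 0.103, 0.995, -0.0]
contact_force: [0.9, 0.1, -4.4]
gripper_width: 0.178
grasp_force: 58.8
```

Request:
send_rows(deltas="0 0 -0.01 0; 0 0 -0.015 0; 0 0 -0.015 0")

```text
t: 7.2
eef_pos: [0.4913, 0.2713, 0.2412]
tool_rot: [-0.0, 0.102, 0.995, -0.0]
contact_force: [0.2, 0.1, -4.5]
gripper_width: 0.177
grasp_force: 58.8
```

Request:
send_rows(deltas="-0.001 -0.01 0 0; -0.003 -0.035 0 -2; -0.006 -0.07 0 -4; -0.009 -0.105 0 -6; -0.012 -0.14 0 -8")

```text
t: 7.7
eef_pos: [0.4736, 0.1296, 0.2402]
tool_rot: [-0.001, 0.032, 0.999, -0.001]
contact_force: [0.2, 0.8, -2.8]
gripper_width: 0.184
grasp_force: 58.9
```

```bash
python3 -c "
from h import *
o=bot.get_obs();print(o['eef_pos'],o['tool_rot'],o['q'],o['contact_force'])"
```

```text
[0.47363652 0.12957432 0.24018471] [-1.19164578e-03  3.22215365e-02  9.99479746e-01 -7.67926154e-04] [-0.55260262  0.13325188  0.17518581  1.94782788 -0.02594604  1.06547075
  1.14003001] [ 0.17730848  0.79267778 -2.83182957]
```

Request:
send_rows(deltas="0.002 -0.035 0 -2; 0.004 -0.07 0 -4; 0.006 -0.105 0 -6; 0.008 -0.14 0 -8; 0.009 -0.165 0 -10")

```text
t: 8.2
eef_pos: [0.4532, -0.0353, 0.2404]
tool_rot: [-0.001, -0.054, 0.999, -0.0]
contact_force: [0.9, 0.7, -3.6]
gripper_width: 0.181
grasp_force: 58.9
```

Request:
send_rows(deltas="0 -0.008 0 0; 0 -0.0125 0 0; 0 -0.0125 0 0; 0 -0.0125 0 0; 0 -0.0125 0 0")

```text
t: 8.7
eef_pos: [0.4566, -0.0432, 0.2414]
tool_rot: [-0.0, -0.055, 0.998, 0.0]
contact_force: [0.5, 0.1, -3.0]
gripper_width: 0.179
grasp_force: 59.0
```

```bash
python3 - <<'E'
from h import *
np.set_printoptions(precision=4,suppress=True)
o=bot.get_obs(); print(o['eef_pos'],o['tool_rot'],o['contact_force'],o['gripper_width'])
for c in ['wrist','scene','top']:
    p=bot.read_camera(c); C=cloud(p,np.ones((420,560),bool))
    if c!='top': save(p,c+'4')
    for q in ['hook_seat','board_basket_bail']:
        for r in bot.landmark_of(p,q): print(c,q,round(r['confidence'],2),np.array(r['xyz']))
    n=np.hypot(C[:,0]-.4536,C[:,1]+.0445)<.075
    b=C[n&(C[:,2]>.232)&(C[:,2]<.256)]; lo=C[n&(C[:,2]>.10)&(C[:,2]<.17)]
    if len(b)>20:
        P=b[:,:2]-b[:,:2].mean(0); V=np.linalg.eigh(P.T@P)[1]; print(c,'bar',len(b),b.mean(0),b.min(0),b.max(0),np.degrees(np.arctan2(V[1,1],V[0,1]))%180)
    if len(lo)>20: print(c,'body',cv2.minAreaRect(lo[:,:2].astype(np.float32)),lo[:,2].min())
E
```

```text
[ 0.4566 -0.0432  0.2414] [-0.0002 -0.0554  0.9985  0.0001] [ 0.5173  0.0684 -2.997 ] 0.17885519497424227
wrist hook_seat 0.58 [ 0.5557 -0.0353  0.207 ]
wrist hook_seat 0.34 [ 0.5059 -0.291  -0.0027]
wrist board_basket_bail 0.9 [ 0.4547 -0.0422  0.2451]
wrist bar 4427 [ 0.4546 -0.0441  0.2473] [ 0.4453 -0.1018  0.232 ] [0.467  0.0125 0.256 ] 96.44944966492159
wrist body ((0.45511966943740845, -0.044624026864767075), (0.07775431126356125, 0.11329591274261475), 6.649285316467285) 0.12561079883948523
scene hook_seat 0.84 [ 0.5563 -0.0322  0.2108]
scene hook_seat 0.43 [ 0.4523 -0.0435  0.2459]
scene board_basket_bail 0.71 [0.6509 0.2993 0.1174]
scene board_basket_bail 0.56 [ 0.4504 -0.0439  0.2442]
scene bar 296 [ 0.4577 -0.0425  0.2468] [ 0.4454 -0.1017  0.2322] [0.4683 0.0135 0.2559] 96.62545696457933
scene body ((0.4556768238544464, -0.04308755323290825), (0.08265013247728348, 0.11404597014188766), 6.218071460723877) 0.12231362650272193
top hook_seat 0.6 [ 0.558  -0.0336  0.2089]
top board_basket_bail 0.61 [0.645  0.3001 0.1196]
top board_basket_bail 0.33 [ 0.5521 -0.032   0.1765]
top body ((0.45165786147117615, 0.00629941001534462), (0.07763871550559998, 0.01031411997973919), 7.457057476043701) 0.1267783376308378
```

View pics/scene4.png

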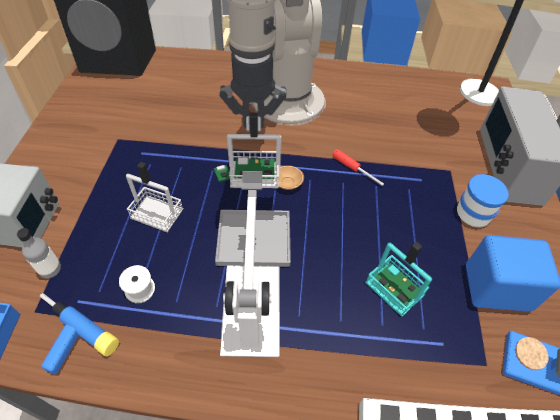

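The scene picture shows the basket carried upright at (253,165) in front of the hook at (251,182), aligned with the arm and its bar above the flanks. I'll slide it in along +x of the hook.

Request:
send_rows(deltas="-0.01 0 0 0; -0.03 -0.001 0 0; -0.055 -0.0015 0 0; -0.08 -0.0017 0 0; -0.095 -0.0017 0 0")

```text
t: 9.65
eef_pos: [0.5538, -0.0352, 0.2414]
tool_rot: [0.001, -0.055, 0.998, -0.0]
contact_force: [0.4, 0.0, -2.7]
gripper_width: 0.175
grasp_force: 59.0
```

Request:
send_rows(deltas="-0.005 0 0 0; -0.007 0 0 0; -0.007 0 0 0; -0.007 0 0 0; -0.007 0 0 0")

```text
t: 10.15
eef_pos: [0.5576, -0.0352, 0.2417]
tool_rot: [-0.0, -0.054, 0.999, 0.0]
contact_force: [-0.6, 0.5, -2.9]
gripper_width: 0.179
grasp_force: 59.0
```

```bash
python3 - <<'E'
from h import *
np.set_printoptions(precision=4,suppress=True)
o=bot.get_obs(); print(o['t'],o['eef_pos'],o['tool_rot'],o['contact_force'],o['gripper_width'])
L=[]
for c in ['wrist','scene']:
    p=bot.read_camera(c); save(p,c+'5')
    for q in ['hook_seat','board_basket_bail']:
        for r in bot.landmark_of(p,q): print(c,q,round(r['confidence'],2),np.array(r['xyz']))
    u,v=proj(p,[.557,-.034,.21]).round().astype(int); r=70
    L.append(cv2.resize(p['img'][max(v-r,0):v+r,u-r:u+r],(400,400),interpolation=cv2.INTER_CUBIC))
cv2.imwrite('pics/c5.png',np.hstack(L)[:,:,::-1])
E
```

```text
10.15 [ 0.5576 -0.0352  0.2417] [-0.     -0.0543  0.9985  0.0001] [-0.5895  0.4597 -2.9288] 0.17880282163449648
wrist hook_seat 0.82 [ 0.5585 -0.0378  0.2115]
wrist board_basket_bail 0.56 [ 0.5515 -0.0335  0.2452]
scene board_basket_bail 0.65 [0.6512 0.3025 0.1168]
```

View pics/c5.png

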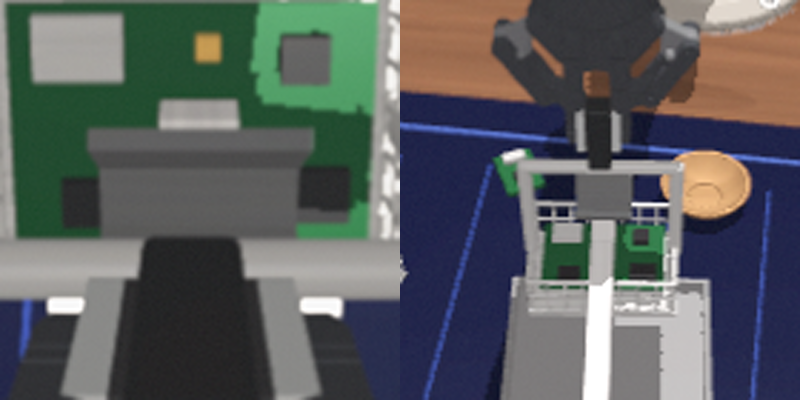

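The wrist crop shows the hook trough below the bail bar, in the window and centred on the stem. The scene crop shows the arm passing through the window. Now I'll lower it gently.

Request:
send_rows(deltas="0 0 0.006 0; 0 0 0.013 0; 0 0 0.02 0; 0 0 0.027 0; 0 0 0.033 0")

```text
t: 10.95
eef_pos: [0.5578, -0.035, 0.2076]
tool_rot: [-0.0, -0.054, 0.999, -0.0]
contact_force: [-0.3, -0.4, -3.5]
gripper_width: 0.179
grasp_force: 59.0
```

Request:
send_rows(deltas="0 0 0.005 0; 0 0 0.01 0; 0 0 0.015 0; 0 0 0.02 0; 0 0 0.02 0")

```text
t: 11.45
eef_pos: [0.558, -0.035, 0.188]
tool_rot: [-0.0, -0.054, 0.999, -0.0]
contact_force: [-0.4, -0.6, -2.1]
gripper_width: 0.178
grasp_force: 59.1
```

Request:
send_rows(deltas="0 0 0.004 0; 0 0 0.008 0; 0 0 0.012 0; 0 0 0.015 0; 0 0 0.015 0")

```text
t: 11.95
eef_pos: [0.5583, -0.0351, 0.1733]
tool_rot: [0.0, -0.054, 0.999, -0.0]
contact_force: [0.8, -0.8, -1.0]
gripper_width: 0.173
grasp_force: 59.3
```

```bash
python3 - <<'E'
from h import *
np.set_printoptions(precision=4,suppress=True)
o=bot.get_obs(); print(o['t'],o['eef_pos'],o['contact_force'],o['torque'],o['gripper_width'])
for c in ['wrist','scene']:
    p=bot.read_camera(c)
    for q in ['hook_seat','board_basket_bail']:
        for r in bot.landmark_of(p,q): print(c,q,round(r['confidence'],2),np.array(r['xyz']))
    L=p if c=='scene' else None
u,v=proj(L,[.557,-.034,.17]).round().astype(int); r=70
cv2.imwrite('pics/c6.png',cv2.resize(L['img'][max(v-r,0):v+r,u-r:u+r],(500,500),interpolation=cv2.INTER_CUBIC)[:,:,::-1])
E
```

```text
11.95 [ 0.5583 -0.0351  0.1733] [ 0.832  -0.7942 -0.9874] [-0.0279 -0.0849 -0.0484] 0.1731329636346948
wrist hook_seat 0.96 [ 0.5541 -0.0375  0.1767]
wrist board_basket_bail 0.56 [ 0.5565 -0.0307  0.1773]
scene hook_seat 0.69 [ 0.5546 -0.038   0.1793]
scene board_basket_bail 0.64 [ 0.5556 -0.034   0.1805]
scene board_basket_bail 0.61 [0.648  0.3015 0.1192]
```

View pics/c6.png

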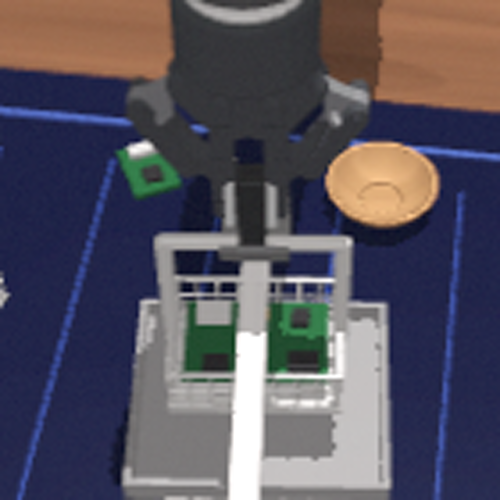

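The crop shows the bar in the hook at about (255,245), the arm tilted down with it, and the basket level above the tray. I'll carry on slowly, averaging the force.

Request:
send_rows(deltas="0 0 0.003 0; 0 0 0.006 0; 0 0 0.009 0; 0 0 0.012 0; 0 0 0.012 0")

```text
t: 12.75
eef_pos: [0.5582, -0.0349, 0.1612]
tool_rot: [-0.0, -0.054, 0.999, 0.0]
contact_force: [1.1, 0.6, -0.7]
gripper_width: 0.179
grasp_force: 59.3
```

Request:
send_rows(deltas="0 0 0 0; 0 0 0 0")

```text
t: 12.95
eef_pos: [0.5581, -0.0349, 0.1617]
tool_rot: [0.0, -0.054, 0.999, 0.0]
contact_force: [2.0, -0.1, -1.0]
gripper_width: 0.181
grasp_force: 59.3
```

Request:
send_rows(deltas="0 0 0 0")

```text
t: 13.05
eef_pos: [0.5581, -0.0349, 0.1617]
tool_rot: [0.0, -0.054, 0.999, 0.0]
contact_force: [1.0, 0.7, 0.3]
gripper_width: 0.182
grasp_force: 59.3
```

Request:
send_rows(deltas="0 0 0 0")

```text
t: 13.15
eef_pos: [0.5581, -0.0349, 0.1617]
tool_rot: [0.0, -0.054, 0.999, 0.0]
contact_force: [1.2, 0.4, 1.2]
gripper_width: 0.182
grasp_force: 59.3
```

Request:
send_rows(deltas="0 0 0 0")

```text
t: 13.25
eef_pos: [0.5582, -0.035, 0.1617]
tool_rot: [0.0, -0.054, 0.999, 0.0]
contact_force: [0.4, 0.1, -0.4]
gripper_width: 0.178
grasp_force: 59.3
```

Request:
send_rows(deltas="0 0 0 0")

```text
t: 13.35
eef_pos: [0.5581, -0.0349, 0.1616]
tool_rot: [0.0, -0.054, 0.999, 0.0]
contact_force: [0.7, 0.6, -0.9]
gripper_width: 0.177
grasp_force: 59.3
```

Request:
send_rows(deltas="-0.0005 0 0.002 0; -0.001 0 0.004 0; -0.001 0 0.004 0; -0.001 0 0.004 0")

```text
t: 13.75
eef_pos: [0.5586, -0.0349, 0.1573]
tool_rot: [-0.001, -0.054, 0.999, 0.0]
contact_force: [-0.5, 0.6, 0.4]
gripper_width: 0.181
grasp_force: 59.4
```

Request:
send_rows(deltas="0 0 0 0")

```text
t: 13.85
eef_pos: [0.5586, -0.0349, 0.1574]
tool_rot: [-0.001, -0.054, 0.999, 0.0]
contact_force: [-1.3, -0.1, -0.0]
gripper_width: 0.174
grasp_force: 59.4
```

Request:
send_rows(deltas="0 0 0 0")

```text
t: 13.95
eef_pos: [0.5586, -0.0349, 0.1574]
tool_rot: [-0.001, -0.054, 0.999, 0.0]
contact_force: [-1.3, 0.5, -0.1]
gripper_width: 0.178
grasp_force: 59.4
```

Request:
send_rows(deltas="0 0 0 0")

```text
t: 14.05
eef_pos: [0.5586, -0.0349, 0.1575]
tool_rot: [-0.0, -0.054, 0.999, 0.0]
contact_force: [-1.9, -0.1, 0.6]
gripper_width: 0.18
grasp_force: 59.4
```

Request:
send_rows(deltas="0 0 0 0")

```text
t: 14.15
eef_pos: [0.5587, -0.0349, 0.1574]
tool_rot: [-0.0, -0.054, 0.999, 0.0]
contact_force: [-1.6, -0.6, -0.5]
gripper_width: 0.179
grasp_force: 59.4
```

Request:
send_rows(deltas="0 0 0 0")

```text
t: 14.25
eef_pos: [0.5588, -0.0349, 0.1575]
tool_rot: [-0.0, -0.054, 0.999, 0.0]
contact_force: [-1.5, 0.5, -0.5]
gripper_width: 0.177
grasp_force: 59.4
```

Request:
send_rows(deltas="0 0 0 0")

```text
t: 14.35
eef_pos: [0.5589, -0.035, 0.1575]
tool_rot: [-0.0, -0.054, 0.999, 0.0]
contact_force: [-2.1, 0.6, -0.4]
gripper_width: 0.18
grasp_force: 59.4
```

```bash
python3 - <<'E'
from h import *
np.set_printoptions(precision=4,suppress=True)
for c in ['wrist','scene','wrist']:
    p=bot.read_camera(c); print(bot.get_obs()['contact_force'])
    for q in ['hook_seat','board_basket_bail']:
        for r in bot.landmark_of(p,q)[:2]: print(c,q,round(r['confidence'],2),np.array(r['xyz']))
E
```

```text
[-3.4553  0.599  -0.5983]
wrist hook_seat 0.83 [ 0.5527 -0.036   0.1628]
wrist board_basket_bail 0.77 [ 0.5558 -0.0327  0.1623]
wrist board_basket_bail 0.34 [ 0.5541 -0.036   0.1987]
[-2.8597  0.1926 -0.1062]
scene hook_seat 0.84 [ 0.5555 -0.0348  0.163 ]
scene board_basket_bail 0.72 [ 0.557  -0.0363  0.1605]
scene board_basket_bail 0.65 [0.6503 0.303  0.1167]
[-2.2512 -0.1124  0.8202]
wrist hook_seat 0.68 [ 0.5527 -0.0394  0.1618]
wrist board_basket_bail 0.41 [ 0.5587 -0.0389  0.0426]
```

Request:
send_rows(deltas="0.0007 0 0 0; 0.0007 0 0 0; 0.0007 0 0 0")

```text
t: 15.1
eef_pos: [0.5589, -0.035, 0.1578]
tool_rot: [0.001, -0.054, 0.999, -0.0]
contact_force: [0.1, -0.2, -0.0]
gripper_width: 0.175
grasp_force: 59.4
```

Request:
send_rows(deltas="0 0 0 0; 0 0 0 0")

```text
t: 15.3
eef_pos: [0.5589, -0.0349, 0.1578]
tool_rot: [0.0, -0.054, 0.999, -0.0]
contact_force: [-1.3, -0.1, 1.1]
gripper_width: 0.175
grasp_force: 59.4
```

Request:
send_rows(deltas="0 0 0 0")

```text
t: 15.4
eef_pos: [0.5589, -0.035, 0.1578]
tool_rot: [0.0, -0.054, 0.999, -0.0]
contact_force: [0.3, -0.4, 0.9]
gripper_width: 0.182
grasp_force: 59.4
```

Request:
send_rows(deltas="0 0 0 0")

```text
t: 15.5
eef_pos: [0.5589, -0.0349, 0.1578]
tool_rot: [0.0, -0.054, 0.999, -0.0]
contact_force: [0.8, 0.2, -0.4]
gripper_width: 0.176
grasp_force: 59.4
```

Request:
send_rows(deltas="0 0 0 0")

```text
t: 15.6
eef_pos: [0.5588, -0.035, 0.1578]
tool_rot: [0.0, -0.054, 0.999, -0.0]
contact_force: [1.3, -0.1, 0.1]
gripper_width: 0.181
grasp_force: 59.4
```

Forces are near zero: the arm carries the weight and is at rest. I'll release it gently.

Request:
send_rows(deltas="0 0 0 0; 0 0 0 0", force=20)

```text
t: 15.8
eef_pos: [0.5588, -0.0349, 0.1577]
tool_rot: [0.0, -0.054, 0.999, -0.0]
contact_force: [1.8, -0.9, 0.1]
gripper_width: 0.176
grasp_force: 59.4
```

Request:
send_rows(deltas="0 0 0 0; 0 0 0 0; 0 0 0 0; 0 0 0 0; 0 0 0 0", claw=0.3)

```text
t: 16.3
eef_pos: [0.5583, -0.035, 0.1575]
tool_rot: [-0.0, -0.054, 0.999, -0.0]
contact_force: [-0.4, -0.4, 0.3]
gripper_width: 0.305
grasp_force: 0.0
```

Request:
send_rows(deltas="0 0 0 0; 0 0 0 0; 0 0 0 0; 0 0 0 0; 0 0 0 0", claw=0.6)

```text
t: 16.8
eef_pos: [0.5584, -0.035, 0.1576]
tool_rot: [-0.0, -0.054, 0.999, 0.0]
contact_force: [0.0, 0.8, -0.4]
gripper_width: 0.6
grasp_force: 0.0
```

```bash
python3 - <<'E'
from h import *
np.set_printoptions(precision=4,suppress=True)
o=bot.get_obs(); print(o['eef_pos'],o['contact_force'],o['gripper_width'])
p=bot.read_camera('wrist'); save(p,'w7')
for q in ['hook_seat','board_basket_bail','board_basket_grip']:
    for r in bot.landmark_of(p,q)[:2]: print(q,round(r['confidence'],2),np.array(r['xyz']))
C=cloud(p,np.ones((420,560),bool))
s=C[(np.hypot(C[:,0]-.557,C[:,1]+.035)<.018)&(C[:,2]>.175)&(C[:,2]<.225)]
for z in (.18,.19,.20,.21): 
    t=s[(s[:,2]>=z)&(s[:,2]<z+.01)]; print(z,len(t),t.min(0),t.max(0))
E
```

```text
[ 0.5584 -0.035   0.1576] [ 0.0084  0.8417 -0.3742] 0.6000599726304288
hook_seat 0.88 [ 0.5525 -0.037   0.1596]
board_basket_bail 0.78 [ 0.5561 -0.031   0.1602]
board_basket_grip 0.85 [ 0.5544 -0.0347  0.2009]
board_basket_grip 0.69 [ 0.5525 -0.0376  0.1607]
0.18 364 [ 0.5496 -0.0445  0.18  ] [ 0.5539 -0.0286  0.19  ]
0.19 443 [ 0.5493 -0.0445  0.19  ] [ 0.5538 -0.0286  0.2   ]
0.2 545 [ 0.5493 -0.0445  0.2   ] [ 0.5538 -0.0286  0.21  ]
0.21 2296 [ 0.5493 -0.0445  0.21  ] [ 0.5669 -0.0274  0.22  ]
```

View pics/w7.png

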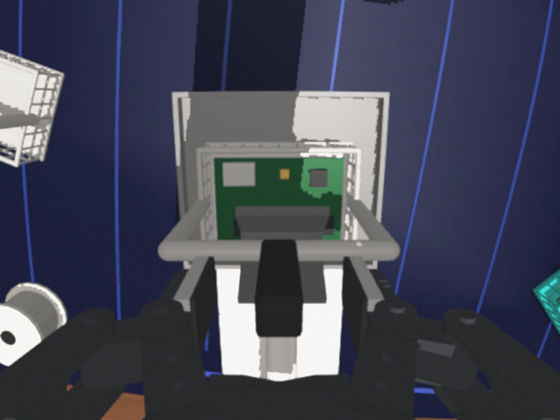

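The wrist view shows the basket hanging from the hook, the stem at (278,285) free between the open fingers and upright. I'll withdraw straight up.

Request:
send_rows(deltas="0 0 -0.01 0; 0 0 -0.025 0; 0 0 -0.05 0; 0 0 -0.08 0; 0 0 -0.11 0")

```text
t: 17.5
eef_pos: [0.5583, -0.0351, 0.2694]
tool_rot: [0.0, -0.054, 0.999, -0.0]
contact_force: [0.1, -0.0, -0.3]
gripper_width: 0.603
grasp_force: 0.0
```

Request:
send_rows(deltas="0.02 0 -0.02 0; 0.05 0 -0.03 0; 0.08 0 -0.03 0; 0.08 0 -0.03 0; 0.08 0 -0.03 0")

```text
t: 18.0
eef_pos: [0.479, -0.0437, 0.2985]
tool_rot: [0.001, -0.054, 0.999, 0.0]
contact_force: [-0.3, -0.8, -0.0]
gripper_width: 0.602
grasp_force: 0.0
```

```bash
python3 - <<'E'
from h import *
np.set_printoptions(precision=4,suppress=True)
print(bot.get_obs()['eef_pos'])
for i in range(2):
    p=bot.read_camera('scene'); C=cloud(p,np.ones((420,560),bool)); l=np.hypot(C[:,0]-.557,C[:,1]+.035)<.08
    b=C[l&(C[:,2]>.15)&(C[:,2]<.175)&(C[:,0]<.575)]; st=C[l&(C[:,2]>.185)&(C[:,2]<.225)]
    print(b.mean(0),st.mean(0),st[:,2].max())
save(p,'s8')
E
```

```text
[ 0.479  -0.0437  0.2985]
[ 0.5565 -0.0315  0.1633] [ 0.5626 -0.0342  0.2079] 0.22231681363056977
[ 0.5564 -0.0309  0.1631] [ 0.5627 -0.0342  0.2082] 0.22273565802811035
```

View pics/s8.png

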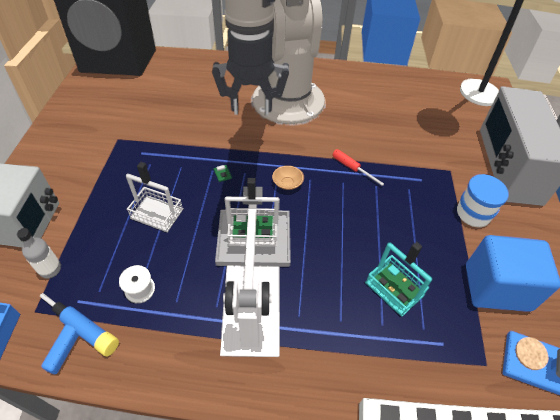

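The picture shows the board basket hanging upright in the hook at (252,215), above the tray and steady between two shots. The gripper is clear of it, and the other baskets are untouched.

```bash
python3 -c "
from station import bot
print(bot.hand_in())"
```

```text
the job is handed in; nothing more can be done
None
```

The board basket hangs freely and upright in the drain arm's hook above the tray, released with the arm at rest; the empty and turquoise baskets were left standing, and the job was handed in at about 18 s with no verdict shown.

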